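Dock a board carrier under the inspection head

ROBOT

A 6-joint arm with a two-finger parallel gripper is mounted at the origin on the work surface. World frame = base frame: x ahead of the robot, y to its left, z up, the work surface at z = 0. Lengths are in m, angles in rad, forces in N, time in s.
With the tool pointing down it reaches from about 0.275 to 0.825 m from the base axis. Payload 4.9 kg.
Tool frame: the origin (TCP) lies midway between the tips of the shut fingers; the grasp point (between the pads) lies 19 mm behind it (grip_point_offset is the distance from the TCP to the grasp point, in m); z points along the fingers, x is the direction in which the jaws open and shut, and the axes are right-handed (so a half turn about z gives the same grasp; the last joint's range is limited). The gripper opens to 85 mm and grips with 20 to 120 N. Pads are 22 mm wide; open, the fingers measure 114 mm over their backs; the gripper's body (76 mm by 85 mm) begins 54 mm behind the grasp point. The pads swing forward as they close: fully open they stand 13 mm farther back than shut.
Start: joints at [1.001, 0.326, -0.193, 1.052, 0, 1.437], TCP at [0.232, 0.499, 0.231] pointing down, gripper open.
Joint ranges: [-2.65, 2.65], [-0.97, 1.79], [-1.3, 1.35], [-1.93, 2.1], [-1.47, 1.37], [-3.14, 3.14]. Speed limits (rad/s): [2.57, 2.57, 3.14, 3.14, 3.14, 3.14].

INTERFACE

Orientations are given as a rotation vector (axis times angle).
In Python, from cell import * gives the robot as it stands. Calls block until the motion is done:
- movep(position, orientation): joint-space move of the TCP to a pose.
- move_l(position, velocity=0.15, rot=None, until_force=None): straight line of the TCP; rot=None keeps the orientation; velocity is the mean speed in m/s. With until_force (N) it stops when the force on the tool has changed by that much, and returns True; else False.
- set_joints(angles): joint-space move.
- let_go() and grab(newtons=None): open the fingers fully, or close them until they stop; newtons is the grip in N (None keeps the last).
- sleep(seconds).
- ik(position, orientation): joint angles nearest the present ones, or None.
- get_state(): the state.
- grab_frame(name): name is "side" or "top" or "wrist"; returns a dict with "img" (384x512x3 uint8, red, green, blue), "fx", "fy", "cx", "cy" (pixels), "cam_to_world" (4x4, takes a point from camera to world coordinates); the wrist camera has in their place "T_tool_cam" (4x4, takes a point from camera to tool coordinates, whose origin is the TCP and whose axes are the tool frame's). Camera axes: x right, y down, z forward; pixel columns grow to the right and rows downward; lengths in m; the calibration is good to about 2 mm. A picture is of the moment at which its call begins: read the wrist's pose just before it. There is no depth.
A pose or a line that the arm cannot do raises MotionError and nothing moves.
- sign_off(): hands the job in, once; it reports no verdict.
Trained networks look in the newest picture that a camera, given by its name, has taken for a name from the list of things; names that differ only in an ending like _2 or _b are one class to them, and where a whole thing is asked for, a point or a joint stands for the part that bears it (a point fixed in the world has none). Each returns a list of dicts, best first, with "score" (0 to 1); they miss things now and then, are a little off and sometimes report something else, mostly with a low value. They report only what shows in the picture. A call takes as long as a camera call. They do not tell look-alikes from the thing itself.
- spot_in(camera, name): "centre" ([column, row] in pixels, amid what is visible of it).
- silhouettes(camera, name): "mask" (384x512 bool, what is visible of it) and "centre" ([column, row] in pixels, amid what is visible of it).
- tip_of(camera, name): "centre" ([column, row] in pixels: a listed point, or the origin of a listed thing).
The state is a dict: "clock": time; "q": joint angles; "joint_velocities": joint speeds; "tau": joint torques, N m; "position": TCP position; "eef_rot": TCP orientation; "contact_force": force on the tool from outside, world axes, zero at the start; "wrist_torque": the same for the moment, N m; "finger_gap": opening from 0.0 (shut) to 1.0 (fully open).
Only numpy, scipy, OpenCV 4.12 (cv2) and the standard library are available. Lean on these libraries where they do the work, as an engineer would, in place of code of your own. Each camera call takes 0.05 s, during which the arm holds its last target. There are 200 camera calls.

TASK

Pick up the circuit-board carrier by its tab, set it in the lane of the docking station and slide it in under the overhanging inspection head, back against the spring plate; then shift it fully sideways into whichever of the two side pockets is open (one is blocked by a key out of sight, so feel for it) and let go, so that the spring holds it behind the catch. Leave the other things on the bench where they are.

Things in the scene. Friction and masses are not known exactly. Their poses are not given: they have to be found in the camera images.
- carrier: Board carrier, loose, 0.12 to 0.22 kg: flat aluminium plate 90 (x) by 56 (y) by 8 mm carrying a green circuit board with small parts (up to 20 mm above the bench), with an upright tab at one end. Origin: centre of the underside. x points from the tab end to the leading end, z up. It starts flat on the bench to the right of the dock, tab end nearer the robot, in either of two places.
- tab (a point): Point in the carrier's tab where to grip it: the tab is 16 mm long (x), 12 mm thick (y) and stands from the plate up to 54 mm above the bench; it is centred at x = -37 mm, y = 0 of the carrier. This point is 38 mm above the carrier's underside.
- dock: Docking station, fixed, turned 0.7 to 1.2 rad to the left. Origin: on the bench (which is its floor) under the middle of the inspection head's front lower edge; x points inward, z up. The head is a white box over x = 0 to 100 mm, 124 mm wide, 46 to 181 mm above the bench. Plate and board pass under it; tab and hand stay in front, so the hand must lean out, to the dock's -x, by 30 to 45 degrees.
- lane (a point): Where the lane's parallel part begins, on the bench, mid-lane, at x = -87 mm of the dock; axes as the dock's. The lane is 61 mm wide (y = -30.5 to 30.5) between aluminium rails 10 mm high that run on to x = -31 mm. In front of it a flared mouth, x = -122 to -87 mm, opens to about 74 mm. The carrier can be lowered into mouth or lane from above.
- shoulders (a point): Mid-lane, at x = -31 mm of the dock, 10 mm up (rail top), where both rails end in square shoulders, the catches. Beyond them the pockets reach out to walls at y = -52.5 and 52.5 mm. The carrier clears the shoulders when its origin is past x = 14 mm of the dock; the spring plate meets its leading edge at x = 6 mm and stops it at 25 mm.
- left_pocket (a point): Where the carrier's origin lies when docked on the left: x = 14, y = 24, z = 0 mm of the dock, rear edge pressed on the shoulder by the spring. A fixed key under the head, not seen from above, blocks either this pocket or the right one (then the carrier shifts only about 4 mm that way).
- right_pocket (a point): The same on the right: x = 14, y = -24, z = 0 mm of the dock. Exactly one of the two pockets is open; which one differs from run to run.
- spring_plate (a joint): How far the spring plate at the back of the dock is pressed in, in m: 0 at rest (2 N preload), 0.019 at its hard stop (6 N, plus some friction of the carrier on the bench). Stiffness 200 N/m. Shifting the carrier sideways against the pressed plate takes 5 to 15 N in an open pocket. It reads about 0.008 with the carrier docked.
- parts_bin: Black plastic bin 85 x 65 x 32 mm, open on top, bystander, in the other of the carrier's two places. Origin: centre of its underside.
- spare_board: Bare spare circuit board 85 x 60 x 4 mm without a tab, bystander. Origin: centre of its underside.
- solder_reel: White reel, 52 mm across, 52 mm high, standing, bystander. Origin: centre of its underside.
- flux_bottle: Small white bottle, 38 mm across, 85 mm high, bystander. Origin: centre of its underside.
- driver: Screwdriver 160 mm long lying on the left, bystander. Origin: under its middle.
- heat_sink: Finned aluminium heat sink 45 x 45 x 24 mm on the right, bystander. Origin: centre of its underside.
- tool_cup: Black cup, 72 mm across, 90 mm high, far right, bystander. Origin: centre of its underside.
Things that resemble listed ones, but are neither listed nor needed, are in the scene too. What is shaped like the carrier but purple is not meant.

How it is judged:
By the outcome, as a careful person would: the job done as asked, in the order asked, and still so for the second after the job is handed in, with the robot touching nothing.
It also fails if it takes over 48 s, if anything falls off the work surface, if the arm or the gripper's body presses on something with over 40 N, if the wrist force passes 120 N, or if a joint passes its speed limit or range.

## Working session

There is one attempt and no reset: what is moved stays moved. The work goes in short steps, each a Python script; the robot and the scene stay as the last script left them, time stands still between calls to the robot, and variables do not carry over. Pictures are saved under pics/ and viewed, about 8 in all and at most 12, crops included, and the job is handed in when it is done.

```bash
ls; mkdir -p pics
cat > h.py <<'E'
from cell import *
import numpy as np, cv2
from scipy.spatial.transform import Rotation as R
def ray(f,uv,T=None):
    T=f["cam_to_world"] if T is None else T
    T=np.array(T); d=np.array([(uv[0]-f["cx"])/f["fx"],(uv[1]-f["cy"])/f["fy"],1])
    return T[:3,3],T[:3,:3]@d
def onz(f,uv,z,T=None):
    o,d=ray(f,uv,T); return o+d*(z-o[2])/d[2]
def proj(f,p,T=None):
    T=f["cam_to_world"] if T is None else T
    c=np.linalg.inv(np.array(T))@np.append(p,1); return np.array([f["fx"]*c[0]/c[2]+f["cx"],f["fy"]*c[1]/c[2]+f["cy"]])
def wristT(f,s):
    T=np.eye(4);T[:3,:3]=R.from_rotvec(s["eef_rot"]).as_matrix();T[:3,3]=s["position"];return T@np.array(f["T_tool_cam"])
E
python3 - <<'E'
from h import *
print(get_state())
fs={}
for c in("top","side"):
    f=grab_frame(c);fs[c]=f
    print(c,f["fx"],f["cx"],f["cy"],np.round(f["cam_to_world"],3).tolist())
    for n,z in(("carrier",0),("tab",.038),("dock",0),("lane",0),("shoulders",.01),("left_pocket",0),("right_pocket",0),("parts_bin",0)):
        for d in tip_of(c,n)[:3]: print(n,round(d["score"],2),np.round(d["centre"],1),np.round(onz(f,d["centre"],z),4))
    cv2.imwrite(f"pics/{c}0.png",cv2.resize(f["img"][:,:,::-1],(800,600)))
E
```

```text
pics
{'clock': 0.0, 'q': array([ 1.00076762e+00,  3.26935982e-01, -1.93546777e-01,  1.05200578e+00,
       -8.06272059e-07,  1.43660804e+00]), 'joint_velocities': array([ 0.00065572,  0.00053238, -0.00051259, -0.00046586, -0.00088485,
       -0.00017919]), 'tau': array([-1.00848722e-04, -4.43398190e+01,  2.62441224e+01,  1.53683015e-02,
       -2.21015098e-04, -7.68728995e-06]), 'position': array([0.23187228, 0.49811279, 0.23052022]), 'eef_rot': array([ 2.64857662e+00,  1.68824532e+00, -2.41140668e-03]), 'contact_force': array([ 0.1895234 , -0.50280186,  0.8056805 ]), 'wrist_torque': array([ 0.02549823, -0.0059173 ,  0.04649751]), 'finger_gap': 0.9977016970285617}
top 450.40840254673174 251.44463713831496 191.14047236748598 [[-0.023, -0.996, 0.087, 0.431], [-1.0, 0.025, 0.019, -0.076], [-0.021, -0.086, -0.996, 1.15], [0.0, 0.0, 0.0, 1.0]]
carrier 0.98 [384.2 205.4] [ 0.487  -0.3902  0.    ]
carrier 0.9 [288.9 140.7] [ 0.6602 -0.1536  0.    ]
carrier 0.83 [241.2 265.8] [ 0.343  -0.0234  0.    ]
tab 0.79 [299.3 147.5] [ 0.6348 -0.1764  0.038 ]
tab 0.77 [228.  269.1] [0.3386 0.0074 0.03
[... 821 characters left out ...]
1.9] [ 0.6621 -0.156   0.    ]
tab 0.92 [310.4 210.7] [ 0.6268 -0.185   0.038 ]
tab 0.86 [235.9 309.3] [ 0.2749 -0.4329  0.038 ]
tab 0.85 [287.1 264.6] [ 0.4541 -0.3557  0.038 ]
dock 0.73 [258.9 170.8] [0.6025 0.1342 0.    ]
lane 0.87 [250.9 185. ] [0.5394 0.0653 0.    ]
lane 0.43 [347.7 228.9] [ 0.7113 -0.27    0.    ]
shoulders 0.65 [253.9 172.3] [0.5757 0.1193 0.01  ]
left_pocket 0.79 [252.9 168.5] [0.5891 0.1573 0.    ]
left_pocket 0.51 [312.  209.6] [ 0.6612 -0.1426  0.    ]
left_pocket 0.45 [320.6 249.7] [ 0.5884 -0.3126  0.    ]
right_pocket 0.56 [264.7 169.6] [0.6251 0.1325 0.    ]
parts_bin 0.95 [269.7 245.1] [ 0.4642 -0.2331  0.    ]
parts_bin 0.73 [258.1 169.7] [0.603 0.142 0.   ]
```

View pics/top0.png

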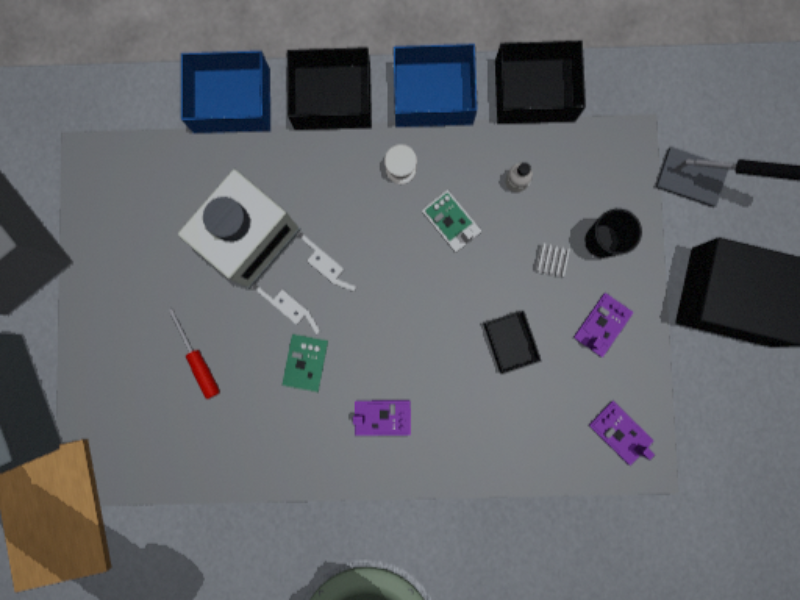

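View pics/side0.png

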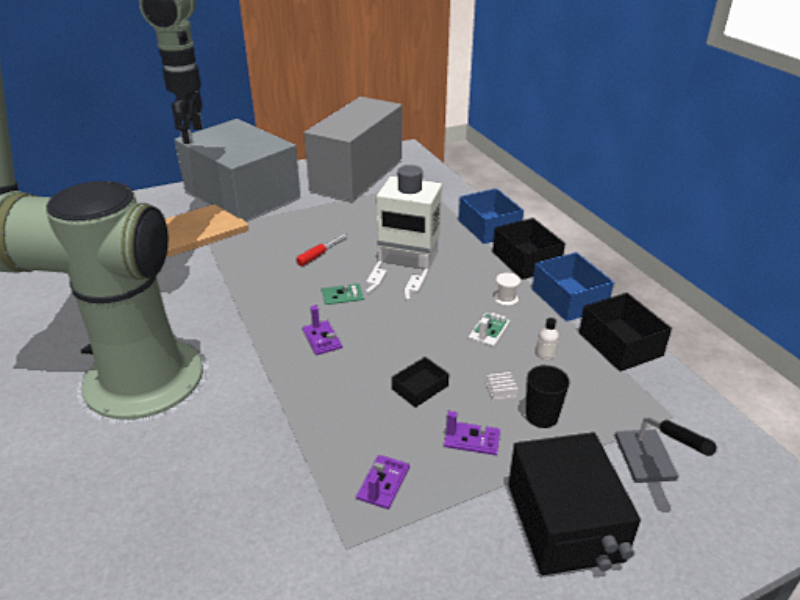

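The green carrier is near pixel (451,220) of the top view, tab toward the lower right (466,237). The dock's mouth opens to the lower right around (305,295). The purple copies and the tabless green board are decoys. Next I take close looks with the wrist camera.

```bash
cat >> h.py <<'E'
def rot(yaw,tilt,flip=1):
    # jaws along local y, approach down leaning so that hand is toward local -x
    x=flip*np.array([-np.sin(yaw),np.cos(yaw),0]); z=np.array([np.cos(yaw)*np.sin(tilt),np.sin(yaw)*np.sin(tilt),-np.cos(tilt)])
    return R.from_matrix(np.c_[x,np.cross(z,x),z])
G=0.019
def tcp(grip,r): return np.asarray(grip)+G*r.as_matrix()[:,2]
E
python3 - <<'E'
from h import *
f=grab_frame("wrist"); print(np.round(f["T_tool_cam"],3).tolist(),f["fx"])
for fl in(1,-1):
  for nm,p,yaw in(("car",[.632,-.179,.04],.7),("dock",[.55,.09,.04],.82),("dockin",[.59,.13,.04],.82)):
    for t in(0,.6,.7,.75):
      r=rot(yaw,t,fl); q=ik(tcp(p,r),r.as_rotvec()); print(fl,nm,t,None if q is None else np.round(q,2))
def look(p,yaw,h,fl,name):
    r=rot(yaw,0,fl);T=np.eye(4);T[:3,:3]=r.as_matrix();T=T@np.array(f["T_tool_cam"])
    d=T[:3,2];off=T[:3,3]; # tcp z=h
    hit=off+np.array([0,0,h])+d*(-(h+off[2])/d[2])
    pos=np.array([p[0]-hit[0],p[1]-hit[1],h]); print(name,pos,ik(pos,r.as_rotvec())); return pos,r.as_rotvec()
for fl in(1,-1): look([.65,-.16],.7,.2,fl,"car");look([.56,.09],.82,.25,fl,"dock")
E
```

```text
[[1.0, -0.0, -0.0, -0.0], [0.0, 0.959, 0.282, -0.072], [0.0, -0.282, 0.959, -0.143], [0.0, 0.0, 0.0, 1.0]] 288.77610507472116
1 car 0 [-0.39  0.71 -0.13  0.73  0.   -1.09]
1 car 0.6 [-0.63  0.65 -0.44  0.32  0.58 -1.29]
1 car 0.7 [-0.67  0.67 -0.47  0.27  0.68 -1.31]
1 car 0.75 [-0.69  0.68 -0.48  0.25  0.73 -1.33]
1 dock 0 [ 0.03  0.57 -0.42  0.58  0.   -0.79]
1 dock 0.6 [-0.23  0.48 -0.86 -0.1   0.51 -0.96]
1 dock 0.7 [-0.28  0.51 -0.91 -0.22  0.61 -0.98]
1 dock 0.75 [-0.3   0.53 -0.94 -0.28  0.66 -0.99]
1 dockin 0 [ 0.09  0.63 -0.29  0.65  0.   -0.73]
1 dockin 0.6 [-0.13  0.52 -0.77 -0.1   0.48 -0.85]
1 dockin 0.7 [-0.17  0.54 -0.84 -0.25  0.57 -0.86]
1 dockin 0.75 [-0.19  0.56 -0.87 -0.32  0.61 -0.86]
-1 car 0 [-0.39  0.71 -0.13  0.73 -0.    2.05]
-1 car 0.6 [-0.63  0.65 -0.44  0.32  0.58  1.86]
-1 car 0.7 [-0.67  0.67 -0.47  0.27  0.68  1.83]
-1 car 0.75 [-0.69  0.68 -0.48  0.25  0.73  1.82]
-1 dock 0 [ 0.03  0.57 -0.42  0.58  0.    2.35]
-1 dock 0.6 [-0.23  0.48 -0.86 -0.1   0.51  2.18]
-1 dock 0.7 [-0.28  0.51 -0.91 -0.22  0.61  2.16]
-1 dock 0.75 [-0.3   0.53 -0.94 -0.28  0.66  2.16]
-1 dockin 0 [ 0.09  0.63 -0.29  0.65  0.    2.42]
-1 dockin 0.6 [-0.13  0.52 -0.77 -0.1   0.48  2.29]
-1 dockin 0.7 [-0.17  0.54 -0.84 -0.25  0.57  2.28]
-1 dockin 0.75 [-0.19  0.56 -0.87 -0.32  0.61  2.28]
car [ 0.62781527 -0.17816257  0.2       ] [-0.3895313   0.53775625  0.05594671  1.08898678  0.         -1.0895313 ]
dock [0.53010115 0.05855584 0.25      ] [-0.02842825  0.28337796 -0.20374746  1.0836709   0.         -0.84842825]
car [ 0.67218473 -0.14183743  0.2       ] [-3.15299566e-01  6.05117722e-01  1.71564657e-01  1.13724326e+00
 -4.44089210e-16  2.12629309e+00]
dock [0.58989885 0.12144416 0.25      ] [ 8.05255770e-02  4.13581596e-01 -1.46802701e-02  1.14253446e+00
  4.44089210e-16  2.40211823e+00]
```

```bash
cat > look.py <<'E'
from h import *
import json
def shot(p,rv,name,names):
    movep(p,rv); sleep(.2); s=get_state(); f=grab_frame("wrist"); T=wristT(f,s)
    print(name,s["clock"],np.round(s["position"],3))
    cv2.imwrite(f"pics/{name}.png",f["img"][:,:,::-1])
    json.dump(dict(T=T.tolist(),fx=f["fx"],fy=f["fy"],cx=f["cx"],cy=f["cy"]),open(name+".json","w"))
    for n,z in names:
        for d in tip_of("wrist",n)[:2]: print(n,round(d["score"],2),np.round(d["centre"],1),np.round(onz(f,d["centre"],z,T),4))
E
python3 - <<'E'
from look import *
shot([.515,.043,.27],rot(.82,0).as_rotvec(),"w_dock",(("dock",0),("lane",0),("shoulders",.01),("left_pocket",0),("right_pocket",0)))
shot([.618,-.186,.22],rot(.7,0).as_rotvec(),"w_car",(("carrier",0),("tab",.038)))
a=np.hstack([cv2.imread("pics/w_dock.png"),cv2.imread("pics/w_car.png")]); cv2.imwrite("pics/w1.png",cv2.resize(a,(800,300)))
E
```

```text
w_dock 3.1417 [0.515 0.044 0.27 ]
w_car 4.6417 [ 0.618 -0.184  0.221]
carrier 0.84 [253.4 199.3] [ 0.6599 -0.155   0.    ]
carrier 0.7 [253.9 278.3] [ 0.7517 -0.0769 -0.    ]
tab 0.9 [255.4 177.3] [ 0.6275 -0.1786  0.038 ]
```

View pics/w_dock.png

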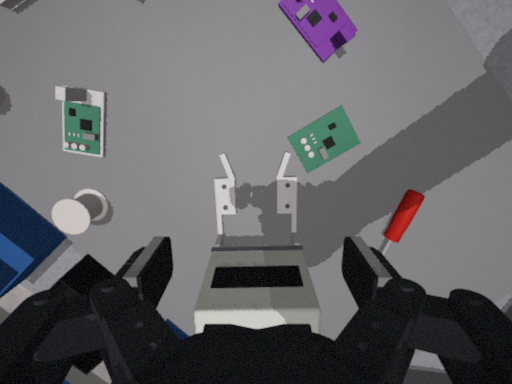

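View pics/w_car.png

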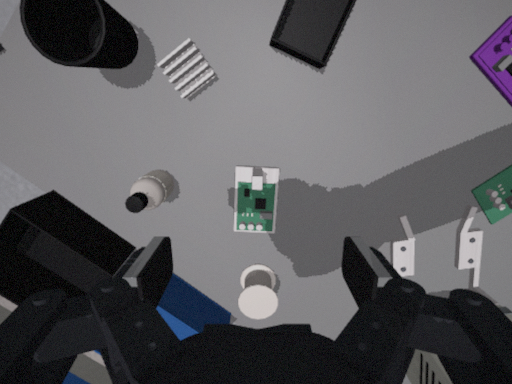

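```bash
cat > fit.py <<'E'
from h import *
import json
def load(n):
    f=json.load(open(n+".json")); return f,np.array(f["T"]),cv2.imread(f"pics/{n}.png")
def poly(pose,pts):
    x,y,a=pose; c,s=np.cos(a),np.sin(a); return [np.array([x+c*p[0]-s*p[1],y+s*p[0]+c*p[1],p[2]]) for p in pts]
E
python3 - <<'E'
from fit import *
f,T,im=load("w_dock")
for uv in((235,178),(277,178),(235.5,213),(276.5,213)): print(uv,np.round(onz(f,uv,.01,T),4))
P=[onz(f,uv,.01,T)[:2] for uv in((235,178),(277,178),(235.5,213),(276.5,213))]
m0=(P[0]+P[1])/2;m1=(P[2]+P[3])/2;d=m1-m0;a=np.arctan2(d[1],d[0]);l=P[1]-P[0]
print("mid",m0,m1,np.linalg.norm(d),a,"width",np.linalg.norm(l),np.arctan2(l[1],l[0])-np.pi/2)
o=(m0+m1)/2+.059*np.array([np.cos(a),np.sin(a)]);pose=(o[0],o[1],a);print(pose)
k=6;u0,v0=200,143;crop=cv2.resize(im[v0:v0+118,u0:u0+116],None,fx=k,fy=k,interpolation=cv2.INTER_CUBIC)
def draw(pts,col):
    q=[((proj(f,p,T)-[u0,v0]+.5)*k).astype(int) for p in poly(pose,pts)]; cv2.polylines(crop,[np.array(q)],False,col,1)
z=.01
for s in(1,-1):
    draw([(-.122,s*.037,z),(-.087,s*.0305,z),(-.031,s*.0305,z),(-.031,s*.0525,z),(0,s*.0525,z)],(0,0,255))
draw([(0,-.062,.046),(0,.062,.046)],(255,0,0));draw([(0,-.062,.181),(0,.062,.181)],(0,255,0))
# carrier
f,T,im2=load("w_car"); hsv=cv2.cvtColor(im2,cv2.COLOR_BGR2HSV)
c2=im2[150:250,215:300]; g=cv2.cvtColor(im2,cv2.COLOR_BGR2GRAY)
m=((g>150)|((hsv[:,:,1]>100)&(hsv[:,:,0]>50)&(hsv[:,:,0]<90))).astype(np.uint8); m[:150]=0;m[250:]=0;m[:,:215]=0;m[:,300:]=0
m=cv2.morphologyEx(m,cv2.MORPH_CLOSE,np.ones((5,5)))
cs,_=cv2.findContours(m,0,2);c=max(cs,key=cv2.contourArea)
w=np.array([onz(f,p,.008,T)[:2]*1000 for p in c[:,0,:].astype(float)],np.float32)
r=cv2.minAreaRect(w);b=cv2.boxPoints(r);print("rect",r);print(b)
k2=7;crop2=cv2.resize(c2,None,fx=k2,fy=k2,interpolation=cv2.INTER_CUBIC)
q=[((proj(f,np.append(p/1000,.008),T)-[215,150]+.5)*k2).astype(int) for p in b];cv2.polylines(crop2,[np.array(q)],True,(0,0,255),1)
cv2.imwrite("pics/c_dock.png",crop);cv2.imwrite("pics/c_car.png",crop2[:600])
H=min(crop.shape[0],crop2.shape[0]);o=np.hstack([crop[:H],crop2[:H]]);s=800/o.shape[1];cv2.imwrite("pics/c.png",cv2.resize(o,(800,int(o.shape[0]*s))))
E
```

```text
(235, 178) [0.5591 0.0455 0.01  ]
(277, 178) [0.5149 0.0867 0.01  ]
(235.5, 213) [0.5962 0.0846 0.01  ]
(276.5, 213) [0.5514 0.1263 0.01  ]
mid [0.5370262  0.06606017] [0.57380045 0.10546504] 0.05389887753212629 0.8199164580665949 width 0.06043957193977967 0.8204522192311496
(np.float64(0.5956679813099862), np.float64(0.12889684489271455), np.float64(0.8199164580665949))
rect ((657.510009765625, -153.50579833984375), (90.40235137939453, 56.06271743774414), 37.06376647949219)
[[ 604.54645 -158.38066]
 [ 638.33563 -203.11674]
 [ 710.4736  -148.63094]
 [ 676.6844  -103.89485]]
```

View pics/c.png

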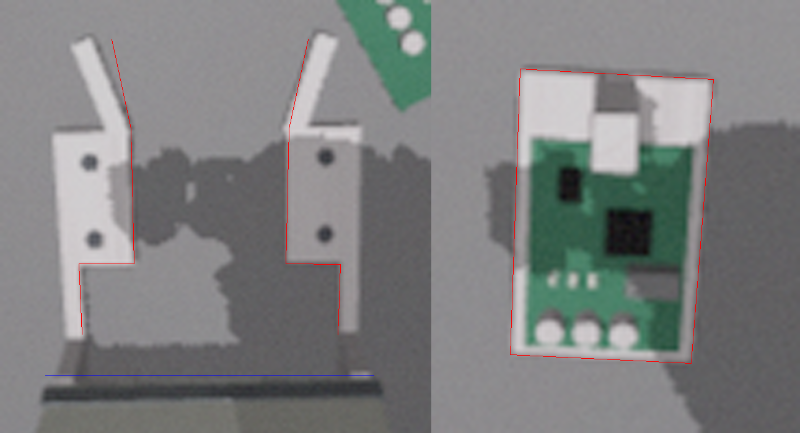

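The overlay matches well. The carrier rectangle measures 90.4 x 56.1 mm and the lane 60.4 mm wide, and the red model lines lie on the rail edges. Time to grasp.

```bash
cat > plan.py <<'E'
from fit import *
TILT=.70; GZ=.040
CAR=(.6575,-.1535,np.radians(37.06)); DOCK=(.5957,.1289,.82)
def st(m=""):
    s=get_state(); print(m,round(s["clock"],2),"pos",np.round(s["position"],4),"F",np.round(s["contact_force"],1),"gap",round(s["finger_gap"],3)); return s
rD=rot(DOCK[2],TILT); rC=rot(CAR[2],TILT)
def dtcp(x,y,z=0):  # TCP for carrier origin at dock coords
    p=poly(DOCK,[(x-.037,y,z+GZ)])[0]; return tcp(p,rD)
def indock(pos):  # carrier origin in dock coords from TCP
    p=np.array(pos)-G*rD.as_matrix()[:,2]; d=R.from_euler("z",-DOCK[2]).apply(p-[DOCK[0],DOCK[1],0]); return d+[.037,0,-GZ]
def fdock(s): return R.from_euler("z",-DOCK[2]).apply(s["contact_force"])
E
python3 - <<'E'
from plan import *
p=tcp(poly(CAR,[(-.037,0,GZ)])[0],rC); back=-rC.as_matrix()[:,2]
let_go()
movep(p+back*.09,rC.as_rotvec()); st("pre")
move_l(p,.12); s=st("at"); 
grab(100); st("grab")
move_l(p+[0,0,.06],.12); sleep(.2); st("lift")
movep(dtcp(-.14,0,.06),rD.as_rotvec()); sleep(.2); s=st("hover"); print(indock(s["position"]))
f=grab_frame("wrist");T=wristT(f,s); cv2.imwrite("pics/hov.png",f["img"][:,:,::-1])
json.dump(dict(T=T.tolist(),fx=f["fx"],fy=f["fy"],cx=f["cx"],cy=f["cy"]),open("hov.json","w"))
a=f["img"][:,:,::-1].copy()
def draw(pts,col,pose):
    q=[proj(f,p,T).astype(int) for p in poly(pose,pts)]; cv2.polylines(a,[np.array(q)],False,col,1)
for sg in(1,-1): draw([(-.122,sg*.037,.01),(-.087,sg*.0305,.01),(-.031,sg*.0305,.01),(-.031,sg*.0525,.01)],(0,0,255),DOCK)
draw([(0,-.062,.046),(0,.062,.046)],(255,0,0),DOCK)
o=poly(DOCK,[(-.14,0,0)])[0]; z=.068
draw([(-.045,-.028,z),(.045,-.028,z),(.045,.028,z),(-.045,.028,z),(-.045,-.028,z)],(255,0,255),(o[0],o[1],DOCK[2]))
g=grab_frame("side")["img"][90:282,150:406,::-1]
cv2.imwrite("pics/hov2.png",np.hstack([cv2.resize(a,(400,300)),cv2.resize(g,(400,300))]))
E
```

```text
pre 5.72 pos [ 0.5923 -0.2044  0.0951] F [ 0.8 -0.5  0.2] gap 1.0
at 6.62 pos [ 0.6383 -0.1685  0.0262] F [ 0.2 -0.2 -0.6] gap 0.999
grab 7.3 pos [ 0.6378 -0.1687  0.0257] F [-2.4 -1.   4. ] gap 0.123
lift 8.15 pos [ 0.6371 -0.168   0.0843] F [-0.  -1.2 -2.2] gap 0.121
hover 9.28 pos [0.4846 0.0072 0.0856] F [-0.6 -0.7 -1.7] gap 0.121
[-0.1399948  -0.0018191   0.06016276]
```

View pics/hov2.png

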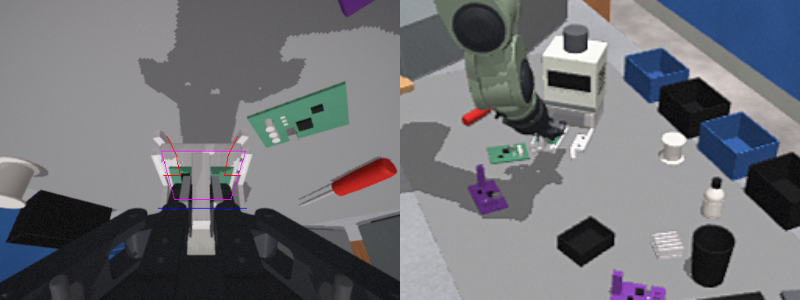

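Carrier is held (gap 0.12 ≈ 12 mm tab) above the mouth, with the overlay aligned. The TCP is about 2 mm off in dock y, so I'll correct that in closed loop while lowering.

```bash
cat >> plan.py <<'E'
def report(m):
    s=get_state(); print(m,round(s["clock"],2),"dock mm",np.round(indock(s["position"])*1000,1),"Fd",np.round(fdock(s),1),"gap",round(s["finger_gap"],3)); return s
def goto(x,y,z,vel=.08,uf=None,off=(0,0,0),m=""):
    h=move_l(dtcp(x+off[0],y+off[1],z+off[2]),vel,rD.as_rotvec(),uf); sleep(.1); s=report(m); return h,indock(s["position"]),fdock(s)
E
python3 - <<'E'
from plan import *
s=report("start"); print(get_state()["eef_rot"]-rD.as_rotvec())
_,p,_=goto(-.14,0,.03,m="a"); off=np.array([-.14,0,.03])-p; off[2]*=.5
_,p,_=goto(-.14,0,.015,off=off,m="b"); off+=np.array([-.14,0,.015])-p
h,p,F=goto(-.14,0,.0005,.04,uf=10,off=off,m="down"); print(h)
h,p,F=goto(-.07,0,.0005,.05,uf=12,off=off,m="in"); print(h,off)
E
```

```text
start 9.38 dock mm [-140.1   -1.    60. ] Fd [-0.   0.6 -1.3] gap 0.119
[ 0.00031834 -0.00070567 -0.00049929]
a 10.0 dock mm [-139.9   -0.3   30.4] Fd [-0.4  0.9 -1.8] gap 0.123
b 10.44 dock mm [-140.     0.2   15.2] Fd [-0.4 -0.5 -1.7] gap 0.119
down 10.95 dock mm [-1.401e+02 -1.000e-01  2.000e-01] Fd [-2.1 -0.3  4.3] gap 0.119
True
in 12.61 dock mm [-70.   -0.    0.2] Fd [-1.2 -0.5  4. ] gap 0.124
False [-9.61366506e-05  1.50605999e-04 -3.84858582e-04]
```

In the lane with no side force. Now I push to the hard stop, back off 3 mm and feel to the left.

Run:
```python
from plan import *
o=(0,0,.0003)
h,p,F=goto(0,0,.0005,.06,uf=12,off=o,m="in0"); print(h)
if h: raise SystemExit
for x in (.008,.014,.018): h,p,F=goto(x,0,.0005,.04,uf=12,off=o,m=str(x))
h,p,F=goto(.034,0,.0005,.02,uf=10,off=o,m="stop"); print(h)
if not h: raise SystemExit
x0=p[0]-.003
h,p,F=goto(x0,0,.0005,.03,off=o,m="back"); 
h,p,F=goto(x0,.025,.0005,.03,uf=22,off=o,m="left"); print(h)
```

```text
in0 14.03 dock mm [-0.3 -0.   0.7] Fd [ 0.1 -0.3 -2. ] gap 0.123
False
0.008 14.47 dock mm [ 7.8 -0.   0.6] Fd [-2.2 -0.8 -1.6] gap 0.123
0.014 14.88 dock mm [13.9  0.   0.7] Fd [-4.2 -0.4 -1.5] gap 0.119
0.018 15.22 dock mm [17.8  0.1  0.7] Fd [-5.1 -1.2 -1.4] gap 0.124
stop 15.82 dock mm [24.5 -0.   0.2] Fd [-5.3 -0.2  5.7] gap 0.124
True
back 16.17 dock mm [21.   0.1  0.7] Fd [-5.9 -0.3 -0.4] gap 0.12
left 17.25 dock mm [20.9 23.6  0.7] Fd [-5.1 -3.1 -1.3] gap 0.122
False
```

Run:
```python
from plan import *
p=indock(get_state()["position"])
h,p,F=goto(p[0],.030,.0005,.02,uf=15,off=(0,0,.0003),m="wall"); print(h)
s=get_state();f=grab_frame("wrist");T=wristT(f,s);a=f["img"][:,:,::-1].copy()
def draw(pts,col,pose):
    q=[proj(f,p,T).astype(int) for p in poly(pose,pts)]; cv2.polylines(a,[np.array(q)],False,col,1)
for sg in(1,-1): draw([(-.122,sg*.037,.01),(-.087,sg*.0305,.01),(-.031,sg*.0305,.01),(-.031,sg*.0525,.01)],(0,0,255),DOCK)
o=poly(DOCK,[(p[0],p[1],0)])[0]; z=.008
draw([(-.045,-.028,z),(.045,-.028,z),(.045,.028,z),(-.045,.028,z),(-.045,-.028,z)],(255,0,255),(o[0],o[1],DOCK[2]))
cv2.imwrite("pics/wall.png",cv2.resize(a[150:300,150:350],(800,600)))
```

```text
wall 17.75 dock mm [20.9 25.   1.2] Fd [-3.2 -8.4 -6.2] gap 0.122
False
```

View pics/wall.png

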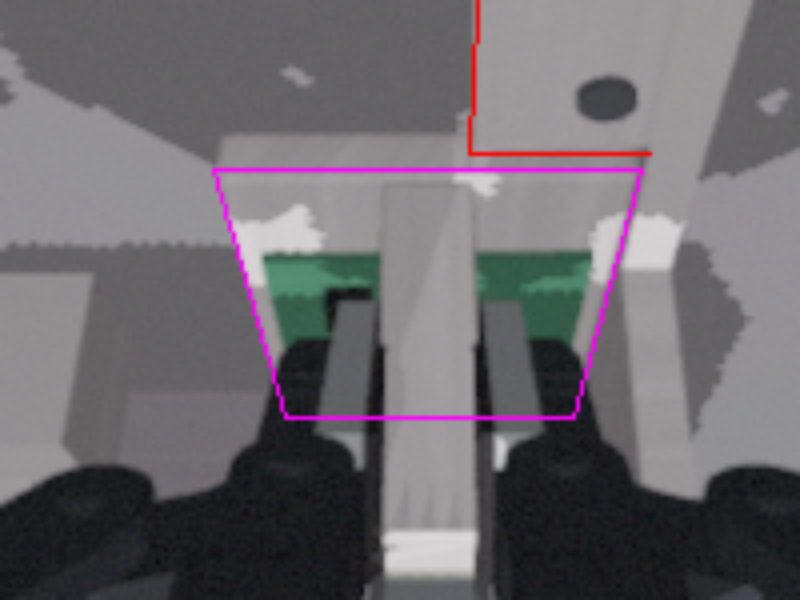

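The carrier lies squarely in the left pocket: its rear edge is past the shoulder and its side is against the wall (y stops at 25.0 mm). Left is the open one. I'll ease it back to the shoulder, release and retract.

Run:
```python
from plan import *
o=(0,0,.0)
h,p,F=goto(.0145,.025,.0005,.03,uf=12,off=o,m="back"); print(h)
let_go(); sleep(.2); s=report("open")
back=-rD.as_matrix()[:,2]
move_l(np.array(s["position"])+back*.09,.1); s=report("clear")
move_l(np.array(s["position"])+[-.03,-.03,.06],.15)
sleep(.3); s=st("end")
f=grab_frame("wrist");T=wristT(f,s);a=f["img"][:,:,::-1].copy()
def draw(pts,col,pose):
    q=[proj(f,p,T).astype(int) for p in poly(pose,pts)]; cv2.polylines(a,[np.array(q)],False,col,1)
for sg in(1,-1): draw([(-.087,sg*.0305,.01),(-.031,sg*.0305,.01),(-.031,sg*.0525,.01)],(0,0,255),DOCK)
oo=poly(DOCK,[(.014,.024,0)])[0]; z=.008
draw([(0,-.028,z),(-.045,-.028,z),(-.045,.028,z),(0,.028,z)],(255,0,255),(oo[0],oo[1],DOCK[2]))
uv=proj(f,poly(DOCK,[(-.031,0,.01)])[0],T).astype(int); print(uv)
u,v=np.clip(uv-[75,55],0,[362,274]); c1=cv2.resize(a[v:v+110,u:u+150],(440,323))
g=grab_frame("side")["img"][90:250,180:340,::-1]
cv2.imwrite("pics/end.png",np.hstack([c1,cv2.resize(g,(323,323))]))
```

```text
back 18.32 dock mm [14.5 24.4  0.6] Fd [-5.  -2.9 -0.5] gap 0.118
False
open 19.24 dock mm [14.5 25.   0.5] Fd [ 1.4 -0.3 -0.1] gap 1.002
clear 20.29 dock mm [-43.4  25.1  69.2] Fd [-1.5 -0.4 -0.7] gap 1.003
end 21.23 pos [0.5005 0.0666 0.1539] F [-0.1 -0.7  0.4] gap 1.005
[230 142]
```

View pics/end.png

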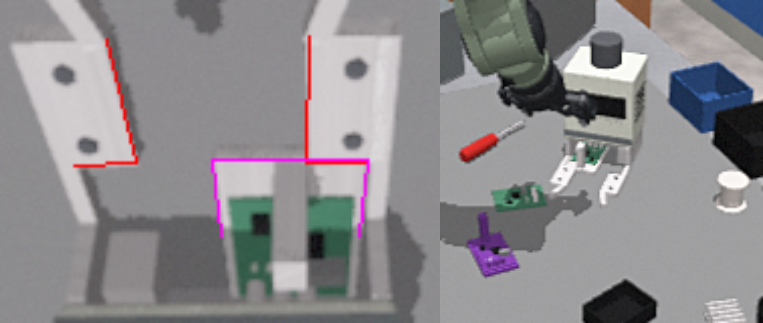

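The carrier matches the predicted docked outline: rear edge on the left shoulder, side at the wall. The key now shows in the right pocket. The gripper is clear, so I'm handing in.

```bash
python3 -c "
from cell import *
print(sign_off(), get_state()['clock'])"
```

```text
the job is handed in; nothing more can be done
the job is handed in; nothing more can be done
```

The carrier is docked in the left pocket, which was the open one, and I handed the job in at about 21 s on the robot's clock. I gripped it by the tab with the hand leaning 40°, lowered it into the mouth and slid it to the spring's hard stop. It then shifted left to the wall, and I eased it back onto the left shoulder and let go.

**Checks that agreed:**
- The hard stop came at x = 24.5 mm (25 mm expected), and the wall stopped the carrier at y ≈ 25 mm (24 to 24.5 mm expected).
- After release, the wrist picture shows the carrier matching the docked outline at x = 14, y = 24 mm. The key is visible in the right pocket, and the gripper is open and clear.
- The pictures show no other object moved.

**Checks that disagreed or were not made:**
- The side force I read was about 3 N during the shift and 8 N at the wall. The shift reading is below the 5 to 15 N you gave, but it was taken after the motion stopped.
- Pushing at the wall, the TCP rose about 0.5 mm, and it came back down when I backed off.
- The spring plate's reading was not available to me, so I judged the final seating only from the picture.

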